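# Stage spring check on a microscope

## Robot

A 6-joint arm with a two-finger parallel gripper is mounted at the origin on the work surface. World frame = base frame: x ahead of the robot, y to its left, z up, the work surface at z = 0. Lengths are in m, angles in rad, forces in N, time in s.
With the tool pointing down it reaches from about 0.375 to 0.925 m from the base axis. Payload 5.7 kg.
Tool frame: the origin (TCP) lies midway between the tips of the shut fingers; the grasp point (between the pads) lies 19 mm behind it; z points along the fingers, x is the direction in which the jaws open and shut, and the axes are right-handed (so a half turn about z gives the same grasp; the last joint's range is limited). The gripper opens to 88 mm and grips with 3 to 60 N. Pads are 20 mm wide; open, the fingers measure 115 mm over their backs; the gripper's body (75 mm by 178 mm) begins 61 mm behind the grasp point.
Start: joints at [1.104, 0.359, 1.51, -0, 1.272, -0.115], TCP at [0.207, 0.563, 0.223] pointing down, gripper open.
Joint ranges: [-2.97, 2.97], [-1.01, 2.36], [0.21, 2.38], [-0.96, 4.11], [0.2, 2.71], [-2.98, 2.98]. Speed limits (rad/s): [2.39, 2.39, 3.14, 3.14, 3.14, 3.14].

## Interface

Orientations are given as a unit quaternion [x, y, z, w].
In Python, from bench import move_ptp, servo_line, goto_joints, move_gripper, sleep, inverse_kinematics, capture, PlanningError, close_job, spot_in, silhouettes, current_clock, current_joint_pos, current_qvel, current_joint_torque, current_position, current_orientation, current_force, current_torque, current_finger_gap gives the robot as it stands. Calls block until the motion is done:
- move_ptp(position, orientation): joint-space move of the TCP to a pose.
- servo_line(position, orientation=None, rate=0.15, contact_N=None): straight line of the TCP; orientation=None keeps the orientation; rate is the mean speed in m/s. With contact_N (N) it stops when the force on the tool has changed by that much, and returns True; else False.
- goto_joints(angles): joint-space move.
- move_gripper(opening): finger opening in m; the grip force is fixed at half the most; returns when the fingers have stopped.
- sleep(seconds).
- inverse_kinematics(position, orientation): joint angles nearest the present ones, or None.
- capture(name): name is "scene" or "top" or "wrist"; returns a dict with "image" (384x512x3 uint8, blue, green, red), "range_z" (384x512 float32, m along the optical axis (not along the pixel's ray), 0 where there is no reading), "intrinsics" (3x3 intrinsics, pixels), "k1" (the pictures are not rectified: a ray, as slopes to the right and down, at radius r is drawn at 1 + k1 r^2 times it, then the intrinsics apply), "R" (3x3) and "t" (3): a world point X has camera coordinates R X + t. Camera axes: x right, y down, z forward; pixel columns grow to the right and rows downward; lengths in m; the calibration is good to about 2 mm. A picture is of the moment at which its call begins.
A pose or a line that the arm cannot do raises PlanningError and nothing moves.
- close_job(): hands the job in, once; it reports no verdict.
Trained networks look in the newest picture that a camera, given by its name, has taken for a name from the list of things; names that differ only in an ending like _2 or _b are one class to them, and where a whole thing is asked for, a point or a joint stands for the part that bears it (a point fixed in the world has none). Each returns a list of dicts, best first, with "conf" (0 to 1); they miss things now and then, are a little off and sometimes report something else, mostly with a low value. They report only what shows in the picture. A call takes as long as a camera call.
- spot_in(camera, query): "xy" ([column, row] in pixels, amid what is visible of it).
- silhouettes(camera, query): "region" (384x512 bool, what is visible of it) and "xy" ([column, row] in pixels, amid what is visible of it).
Readings, each from a call of its own:
- current_clock(): time.
- current_joint_pos(): joint angles.
- current_qvel(): joint speeds.
- current_joint_torque(): joint torques, N m.
- current_position(): TCP position.
- current_orientation(): TCP orientation.
- current_force(): force on the tool from outside, world axes, zero at the start.
- current_torque(): the same for the moment, N m.
- current_finger_gap(): finger opening in m.
Only numpy, scipy, OpenCV 4.12 (cv2) and the standard library are available. Lean on these libraries where they do the work, as an engineer would, in place of code of your own. Each camera call takes 0.05 s, during which the arm holds its last target.

## Task

The microscope's head is off for service: lay the aluminium test block, red spot up, across the two narrow rails on its stage, lengthwise from front to back, centred over the light opening, and let go of it. Then take the spring tester out of its leaning stand and hold it upright with its tip on the red spot, pressing gently so that the plunger is about half way in. Finish while holding it there; never press hard, and do not disturb the eyepiece, the objective or the slide box.

Things in the scene. Friction and masses are not known exactly. Their poses are not given: they have to be found in the camera images.
- microscope: Cream microscope stand, no head, fixed. Origin on the bench under the stage centre; x from its front (dial) to its back, z up. Black stage 150 (x) x 170 (y) mm, top 120 mm up; limb behind it (x 75 to 125, y within 35 mm) to 166 mm up. Two steel rails on the stage at x = -25 and +25 mm, 8 wide, 75 long (along y), 8 high; bright round light opening (32 mm) between them.
- seat (a point): Point midway between the two rails, above the centre of the light opening, at the height of the rail tops (128 mm above the bench). The underside centre of the block belongs here. Axes as the microscope.
- block: Loose grey aluminium test block, 80 (x) x 44 (y) x 16 mm (z), about 0.15 kg, starting flat on the bench. Origin at the centre of its underside, z up. Either end may point to the back of the microscope.
- spot (a point): Centre of the red spot (12 mm across) on the block's top face, 18 mm from the block's middle along its +x and 16 mm above its underside. Axes as the block.
- stand: Grey stand fixed to the bench: base 110 x 90 x 12 mm with a square socket that leans 20 degrees towards the stand's -x side. The middle of the socket's rim lies at x = -15, y = 0, z = 85 mm from its origin (underside centre of the base).
- tester: Loose spring tester, 0.135 kg. z runs up its axis, origin at the barrel's lower end. Barrel 20 mm across, z 0 to 45 (in the socket); black collar 34 across, 45 to 51 (on the rim); blue square grip 24 x 24, z 51 to 111, flats facing x and y; cap to 117. The plunger sticks out 22 mm below 0. Starts leaning 20 degrees, axes about as the socket; draw it out 70 mm along its axis.
- tip (a point): Lowest point of the plunger's round steel tip (8 mm across): on the tester's axis, 22 mm below the barrel's end when out, 12 mm when fully pressed.
- plunger (a joint): How far the plunger is pressed into the tester, m: 0 out, 0.010 fully in, 0.005 half way. Spring: about 1 N starts it moving, 3.5 N half way, 6 N fully in.
- eyepiece: Bystander: loose black eyepiece, 34 mm across, 54 mm tall, standing on the bench. Origin at its underside.
- objective: Bystander: loose steel objective lens with a yellow band, 26 mm across, 42 mm tall, standing on the bench. Origin at its underside.
- slide_box: Bystander: loose green slide box 80 x 110 x 32 mm on the bench. Origin at its underside.

How it is judged:
On the way, in this order (a step that is already met when the one before it is completed fails the run):
1. the block lies centred across the rails, let go (horizontal distance between block and seat below 0.01 m and angle between the x axis of block and the x axis of microscope, either way round below 0.2 rad and z of block in the frame of seat between -0.003 and 0.003 m and angle between block's own z axis and vertical below 0.06 rad and contact force between the fingers and block below 0.1 N and linear speed of block below 0.02 m/s), for 0.2 s.
2. the tester is held in the fingers, clear of its stand (contact force between the fingers and tester above 1 N and contact force between tester and stand below 0.05 N and distance of tester from where it was at the start of the episode above 0.05 m), for 0.2 s.
At the end, for the whole second after the job is handed in: Gripper holding the tester upright (7 deg), tip on the block within 6 mm of the spot, plunger 2.5-7.5 mm in, under 7 N, still, touching only fingers and block; robot off the block; block flat on the rails, within 10 mm of the seat and 11 deg of front-to-back (horizontal distance between block and seat below 0.01 m and angle between the x axis of block and the x axis of microscope, either way round below 0.2 rad and z of block in the frame of seat between -0.003 and 0.003 m and angle between block's own z axis and vertical below 0.06 rad and horizontal distance between tip and spot below 0.006 m and z of tip in the frame of block between 0.013 and 0.018 m and angle between tester's own z axis and vertical below 0.12 rad and value of joint plunger between 0.0025 and 0.0075 m and contact force between tester and block between 1.2 and 7 N and contact force between the fingers and tester above 1 N and contact force between each of the arm, the fingers and block below 0.1 N and contact force between tester and microscope below 0.1 N and linear speed of tester below 0.02 m/s and linear speed of block below 0.01 m/s); the arm keeps its last pose, push and grip.
It fails at once if the tester is pressed hard (over 12 N) on the block (contact force between tester and block above 12 N).
It fails at once if a bystander is disturbed (moved over 20 mm) (distance of any of eyepiece, objective, slide_box from where it was at the start of the episode above 0.02 m).
It also fails if it takes over 58 s, if anything falls off the work surface, if the arm or the gripper's body presses on something with over 40 N, if the wrist force passes 120 N, or if a joint passes its speed limit or range.

## Working session

There is one attempt and no reset: what is moved stays moved. The work goes in short steps, each a Python script; the robot and the scene stay as the last script left them, time stands still between calls to the robot, and variables do not carry over. Pictures are saved under pics/ and viewed, and the job is handed in when it is done.

```bash
ls; mkdir -p pics
cat > h.py <<'E'
import numpy as np, cv2
from bench import *
E
python3 - <<'E'
from h import *
print(current_clock(),current_position(),current_orientation(),current_finger_gap())
for c in ["scene","top"]:
    d=capture(c); cv2.imwrite(f"pics/{c}0.png",d["image"])
    np.savez(f"{c}0.npz",**{k:d[k] for k in d})
    print(c,d["intrinsics"].tolist(),d["k1"],d["R"].tolist(),d["t"].tolist())
    for q in ["microscope","block","spot","stand","tester","eyepiece","objective","slide_box"]:
        print(q,[(np.round(s["xy"]).tolist(),round(s["conf"],2)) for s in spot_in(c,q)][:3])
print(current_clock())
E
```

```text
pics
0.0 [0.20644435 0.56262883 0.22183674] [ 8.19928383e-01  5.72465407e-01 -7.92618097e-04  4.19542574e-04] 0.08833446809107978
scene [[387.64610881193465, 0.0, 251.101726733893], [0.0, 387.64610881193465, 189.40213064993094], [0.0, 0.0, 1.0]] -0.01669128423692274 [[0.48630576292311556, 0.8737031336155874, 0.012228624537104717], [0.5047674968213708, -0.269476471340636, -0.820117190129854], [-0.7132436323588556, 0.40500032802962305, -0.5720649047052648]] [-0.27568415701879245, -0.18710635953399704, 1.3373468289183494]
microscope [([254.0, 243.0], 0.98)]
block [([252.0, 241.0], 0.7), ([93.0, 263.0], 0.64)]
spot [([94.0, 266.0], 0.95), ([252.0, 240.0], 0.51)]
stand [([331.0, 170.0], 0.62)]
tester [([330.0, 138.0], 0.59)]
eyepiece [([140.0, 290.0], 0.93)]
objective [([255.0, 244.0], 0.26)]
slide_box [([362.0, 218.0], 0.77)]
top [[439.52767718549546, 0.0, 254.17993037259865], [0.0, 439.52767718549546, 190.99459678030075], [0.0, 0.0, 1.0]] -0.06573572127366126 [[0.014314591421001128, -0.9998366363012264, -0.011035994848608689], [-0.9876592834004024, -0.01241697490603887, -0.15612481752490942], [0.15596227872614987, 0.013134665737334827, -0.987675679649203]] [0.0057001556152711085, 0.5443901893986759, 1.0515498007413184]
microscope [([273.0, 148.0], 0.8)]
block [([394.0, 207.0], 0.62)]
spot [([398.0, 206.0], 0.55), ([132.0, 226.0], 0.32)]
stand [([135.0, 226.0], 0.66)]
tester [([122.0, 234.0], 0.5)]
eyepiece [([374.0, 154.0], 0.49)]
objective [([274.0, 239.0], 0.45)]
slide_box [([159.0, 141.0], 0.84)]
0.9
```

View pics/scene0.png

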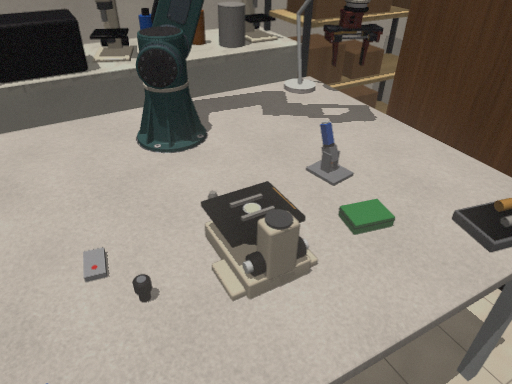

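View pics/top0.png

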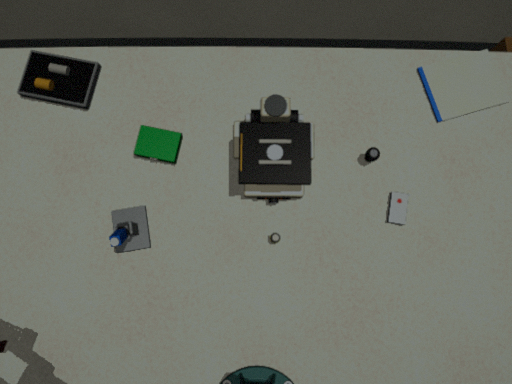

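The scene view shows the block with its red spot at (94,264), the eyepiece at (143,287), the microscope around (255,240), and the tester in its stand at (329,150). In the top view, the block is at (398,208), the rails at (275,141/162), the objective at (275,238) and the stand at (132,230), with the limb away from the robot. Next I'll measure.

```bash
cat >> h.py <<'E'
def rays(d):
    K=d["intrinsics"];k1=float(d["k1"])
    v,u=np.mgrid[0:384,0:512].astype(float)
    x=(u-K[0,2])/K[0,0];y=(v-K[1,2])/K[1,1]
    xs,ys=x.copy(),y.copy()
    for _ in range(10):
        f=1+k1*(xs**2+ys**2); xs=x/f; ys=y/f
    return xs,ys
def cloud(d):
    xs,ys=rays(d);z=d["range_z"]
    P=np.stack([xs*z,ys*z,z],-1)
    W=(P-d["t"])@d["R"]
    W[z<=0]=np.nan
    return W
def proj(d,X):
    c=np.atleast_2d(X)@d["R"].T+d["t"]; s=c[:,:2]/c[:,2:]
    s=s*(1+d["k1"]*(s**2).sum(1,keepdims=True))
    return s@np.diag([d["intrinsics"][0,0],d["intrinsics"][1,1]])+d["intrinsics"][:2,2]
E
python3 - <<'E'
from h import *
for c in ["top","scene"]:
    d=capture(c);W=cloud(d);im=d["image"].astype(int)
    print(c)
    for q in ["block","stand","tester","eyepiece","objective","slide_box"]:
        for s in silhouettes(c,q)[:1]:
            m=s["region"];P=W[m];P=P[np.isfinite(P).all(1)]
            print(q,round(s["conf"],2),m.sum(),"mean",P.mean(0).round(4),"min",np.percentile(P,3,axis=0).round(3),"max",np.percentile(P,97,axis=0).round(3))
            np.save(f"m_{c}_{q}.npy",m)
            if q=="block":
                T=P[(P[:,2]>0.008)]
                print(cv2.minAreaRect(T[:,:2].astype(np.float32)*1000),len(T),np.median(T[:,2]))
            if q=="stand" and c=="top":
                T=P[(P[:,2]>0.004)&(P[:,2]<0.025)];print("base",cv2.minAreaRect(T[:,:2].astype(np.float32)*1000))
    B,G,R=im[...,0],im[...,1],im[...,2]
    red=(R>110)&(G<80)&(B<80); 
    P=W[red];P=P[np.isfinite(P).all(1)];P=P[P[:,1]<-.1]; print("red",P.round(4)[:8],np.median(P,0))
    blue=(B>90)&(R<70)
    P=W[blue];P=P[np.isfinite(P).all(1)];P=P[(P[:,1]>.2)&(P[:,0]<.6)&(P[:,2]>.03)]; print("blue",len(P),P.mean(0),P.min(0),P.max(0))
    # stage & rails
    S=(W[...,2]>0.112)&(W[...,2]<0.124)&(abs(W[...,1])<.2)&(W[...,0]>.35)&(W[...,0]<.75)
    P=W[S];print("stage",len(P),np.median(P[:,2]),cv2.minAreaRect(P[:,:2].astype(np.float32)*1000))
    g=im.sum(2); br=S|((W[...,2]>0.11)&(W[...,2]<0.135)&(abs(W[...,1])<.2)&(W[...,0]>.35)&(W[...,0]<.75))
    n,l,st,ce=cv2.connectedComponentsWithStats(((g>220)&br).astype(np.uint8))
    for i in range(1,n):
        if st[i,4]>20:
            P=W[l==i];print(st[i],P.mean(0).round(4),cv2.minAreaRect(P[:,:2].astype(np.float32)*1000))
d=capture("top")
cv2.imwrite("pics/t1.png",cv2.resize(d["image"][110:260,220:430],None,fx=3.8,fy=3.8,interpolation=cv2.INTER_CUBIC))
cv2.imwrite("pics/t2.png",cv2.resize(d["image"][190:270,90:190],None,fx=6,fy=6,interpolation=cv2.INTER_CUBIC))
E
```

```text
top
block 0.61 584 mean [ 0.5106 -0.3507  0.0146] min [ 0.473 -0.374  0.   ] max [ 0.549 -0.329  0.02 ]
((511.3940734863281, -352.758056640625), (43.03447341918945, 80.73150634765625), 80.37982177734375) 535 0.015911811376953168
stand 0.71 1298 mean [0.4503 0.3205 0.0195] min [0.396 0.283 0.007] max [0.501 0.372 0.08 ]
base ((449.1122131347656, 327.82891845703125), (110.88887786865234, 88.92062377929688), 11.009379386901855)
tester 0.48 286 mean [0.4223 0.321  0.1235] min [0.402 0.309 0.007] max [0.446 0.365 0.154]
eyepiece 0.73 190 mean [ 0.6409 -0.2816  0.0459] min [ 0.627 -0.299  0.001] max [ 0.659 -0.268  0.056]
objective 0.51 1203 mean [0.4499 0.3192 0.0189] min [0.396 0.282 0.007] max [0.501 0.369 0.076]
slide_box 0.9 1400 mean [0.6649 0.2631 0.0298] min [0.624 0.211 0.012] max [0.707 0.317 0.035]
red [[ 0.5328 -0.355   0.0132]
 [ 0.5328 -0.3574  0.0138]
 [ 0.5324 -0.3592  0.0163]
 [ 0.5295 -0.3532  0.0185]
 [ 0.5295 -0.3558  0.0185]
 [ 0.5301 -0.3597  0.0145]
 [ 0.5274 -0.3518  0.0145]
 [ 0.5274 -0.3542  0.0152]] [ 0.52851568 -0.35594665  0.01577809]
blue 37 [0.41547299 0.3197
[... 1398 characters left out ...]
]
blue 192 [0.39523053 0.31761363 0.1245336 ] [-0.86374339  0.20164891  0.09344291] [0.44445017 0.33581932 0.22966335]
stage 3049 0.11939427435193938 ((649.8292846679688, -32.44102478027344), (200.46261596679688, 170.72764587402344), 0.24448925256729126)
[267 181  39  40  99] [0.6292 0.0485 0.1192] ((626.3162841796875, 48.612281799316406), (147.9724884033203, 8.421796798706055), 0.24448925256729126)
[229 193  46  28 497] [ 0.6239 -0.0334  0.1238] ((620.1019897460938, -30.413883209228516), (79.89520263671875, 71.70409393310547), 89.98876190185547)
[257 218  43  36 313] [ 0.7372 -0.0477  0.123 ] ((715.6090698242188, -44.60540771484375), (94.6302261352539, 63.99040603637695), 20.98502540588379)
```

```bash
ls pics
```

```text
scene0.png
t1.png
t2.png
top0.png
```

View pics/t1.png

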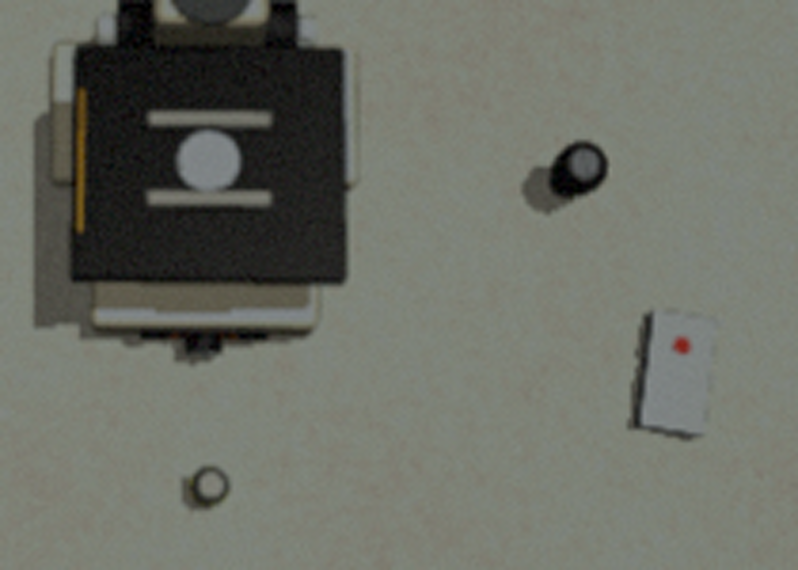

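View pics/t2.png

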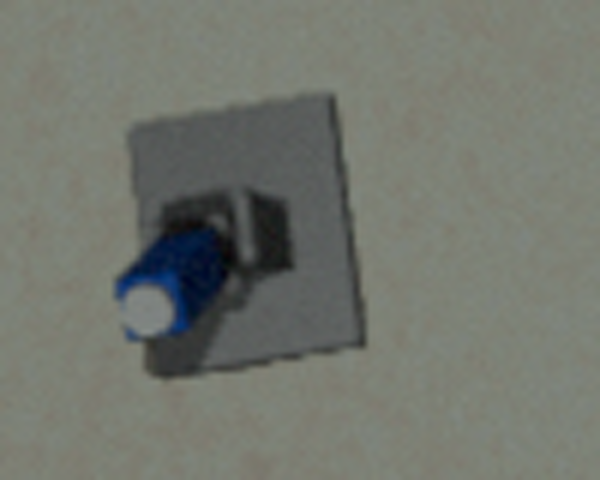

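The crops show the light opening at about (209,160) between rails at rows 118 and 198. The block's spot is toward the back, and the tester's cap at (150,308) leans toward the robot. I'll refine the poses with ray-plane intersections.

```bash
cat >> h.py <<'E'
def onplane(d,uv,z):
    K=d["intrinsics"];uv=np.atleast_2d(uv).astype(float)
    s=(uv-K[:2,2])/[K[0,0],K[1,1]];x=s.copy()
    for _ in range(10): x=s/(1+d["k1"]*(x**2).sum(1,keepdims=True))
    r=np.c_[x,np.ones(len(x))]@d["R"]; o=-d["R"].T@d["t"]
    return o+r*((z-o[2])/r[:,2])[:,None]
E
python3 - <<'E'
from h import *
d=dict(np.load("top0.npz"))
cr=lambda p,f,o:((np.array(p)+.5)/f-.5+o)
o1=np.array([220,110]);o2=np.array([90,190])
f=3.8
print("opening",onplane(d,cr([[209,160]],f,o1),.12))
print("rails",onplane(d,cr([[147,118.5],[271,118.5],[146,198],[271,198]],f,o1),.128)) 
print("stage",onplane(d,cr([[77,47],[344,47],[71,282],[346,282]],f,o1),.12)) 
print("spot",onplane(d,cr([[682,345]],f,o1),.016))
b=onplane(d,cr([[128,128],[333,95],[365,345],[155,375]],6,o2),.012)
print("base",b,b.mean(0)); e=b-np.roll(b,-1,0);print(np.linalg.norm(e,axis=1),np.degrees(np.arctan2(e[:,1],e[:,0])))
print("cap",onplane(d,cr([[150,308]],6,o2),.153))
s=dict(np.load("scene0.npz"))
cv2.imwrite("pics/s1.png",cv2.resize(s["image"][170:310,70:310],None,fx=3.3,fy=3.3,interpolation=cv2.INTER_CUBIC))
cv2.imwrite("pics/s2.png",cv2.resize(s["image"][110:190,295:375],None,fx=7,fy=7,interpolation=cv2.INTER_CUBIC))
E
```

```text
opening [[ 0.62588506 -0.03463821  0.12      ]]
rails [[ 0.64966719  0.00392039  0.128     ]
 [ 0.65058055 -0.07232218  0.128     ]
 [ 0.59958792  0.00389263  0.128     ]
 [ 0.60051988 -0.07233633  0.128     ]]
stage [[ 0.69758134  0.04830807  0.12      ]
 [ 0.69954565 -0.11851563  0.12      ]
 [ 0.54840147  0.04902448  0.12      ]
 [ 0.55049595 -0.11869251  0.12      ]]
spot [[ 0.52879165 -0.3568234   0.016     ]]
base [[0.49266205 0.38090499 0.012     ]
 [0.50815706 0.29274535 0.012     ]
 [0.40226194 0.27373536 0.012     ]
 [0.38799172 0.36282746 0.012     ]] [0.44776819 0.32755329 0.012     ]
[0.08951098 0.1075879  0.09022772 0.10621994] [  99.96853162   10.17717615  -80.90001584 -170.2011609 ]
cap [[0.41073124 0.3199614  0.153     ]]
```

```bash
sleep 1
```

```text
(no output)
```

View pics/s1.png

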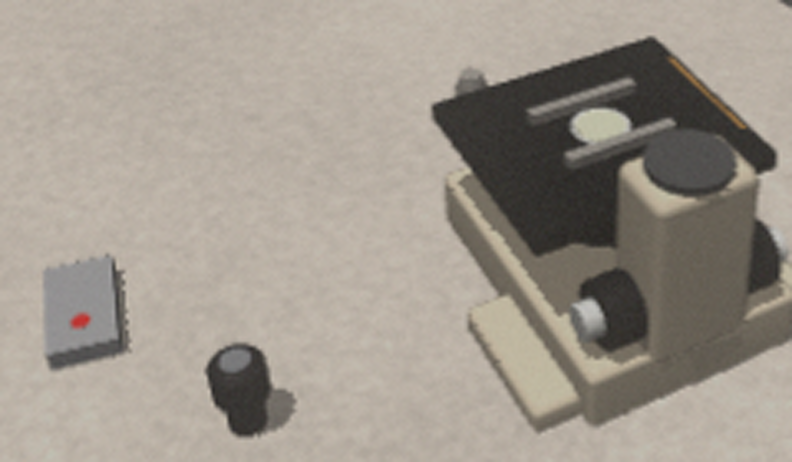

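View pics/s2.png

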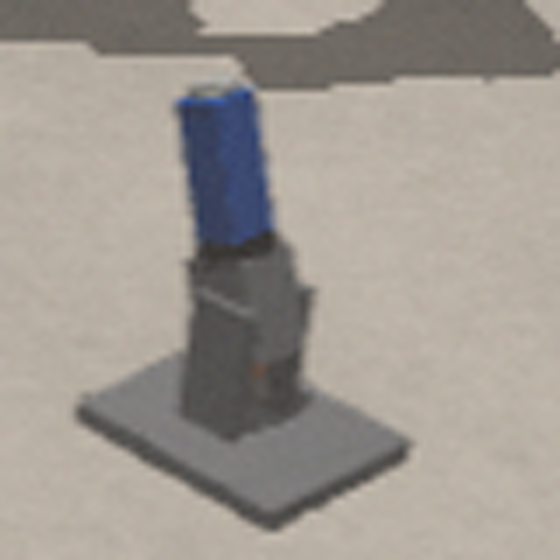

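```bash
cat >> h.py <<'E'
from scipy.spatial.transform import Rotation as Rn
def down(a): # tool down, tool x at world angle a (deg)
    a=np.radians(a);x=np.array([np.cos(a),np.sin(a),0]);z=np.array([0,0,-1.])
    return frame(x,z)
def frame(x,z):
    z=z/np.linalg.norm(z);x=x-z*(x@z);x/=np.linalg.norm(x)
    return Rn.from_matrix(np.c_[x,np.cross(z,x),z]).as_quat()
def st(s=""): print(s,round(float(current_clock()),2),np.round(current_position(),4),np.round(current_force(),2),round(float(current_finger_gap()),4))
E
python3 - <<'E'
from h import *
q=down(80.5)
st()
move_ptp([0.5115,-0.353,0.10],q);st("above")
print(np.round(current_joint_pos(),3))
d=capture("wrist");cv2.imwrite("pics/w1.png",d["image"])
print([(s["xy"],s["conf"]) for s in spot_in("wrist","spot")],proj(d,[[0.528,-.3555,.016],[.5115,-.353,.016]]))
E
```

```text
1.65 [0.2068 0.5632 0.2226] [0.34 0.35 0.02] 0.0879
above 5.04 [ 0.5119 -0.3524  0.1001] [0.76 0.17 0.05] 0.0878
[-0.714  0.515  1.588  0.     1.038 -2.12 ]
[([253.1, 183.4], 0.81)] [[250.98629801 208.8261031 ]
 [250.68507902 189.85127549]]
```

```bash
sleep 1
```

```text
(no output)
```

View pics/w1.png

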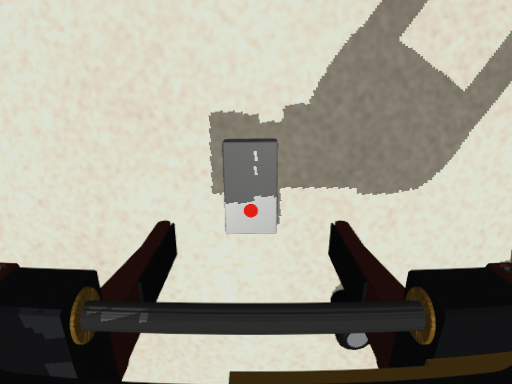

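The wrist view shows the block at columns 224-278 and rows 140-233, with its spot at (251,210). I predicted (251,209), so the estimate agrees. Next I'll grasp and place it.

Run:
```python
from h import *
q=down(80.5)
c=servo_line([0.5115,-0.353,0.004],q,rate=0.1,contact_N=15);st(f"down {c}")
move_gripper(0.03);st("grip")
servo_line([0.5115,-0.353,0.24],q,rate=0.2);st("lift")
q2=down(90.7)
move_ptp([0.6255,-0.0345,0.24],q2);st("over")
servo_line([0.6255,-0.0345,0.16],q2,rate=0.12);st("low")
for n in["wrist","scene"]:
    d=capture(n);cv2.imwrite(f"pics/p_{n}.png",d["image"])
```

```text
down False 6.25 [ 0.512  -0.3534  0.0046] [0.38 0.14 0.39] 0.0877
grip 7.0 [ 0.5115 -0.3531  0.004 ] [-0.29 -0.23  1.19] 0.0438
lift 8.33 [ 0.5108 -0.3524  0.2387] [-0.1  -1.05 -0.88] 0.0438
over 9.61 [ 0.6254 -0.0356  0.2398] [ 0.09  0.87 -1.03] 0.0439
low 10.43 [ 0.6261 -0.0349  0.1606] [ 0.85 -0.38 -1.23] 0.0434
```

```bash
sleep 1
```

```text
(no output)
```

View pics/p_wrist.png

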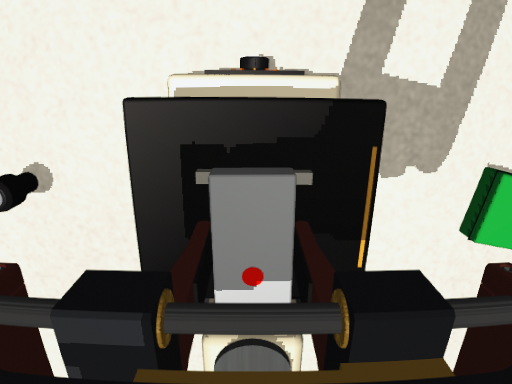

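View pics/p_scene.png

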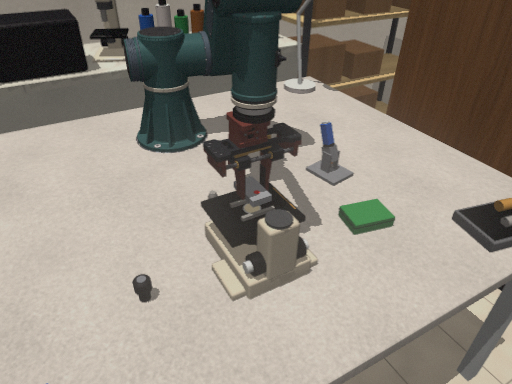

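The wrist view shows the block in the fingers, centred on the front rail (rail columns 196-312, block 210-296). I'll lower it until it touches, then release.

Run:
```python
from h import *
q2=down(90.7)
servo_line([0.6255,-0.0345,0.136],q2,rate=0.05);st("near")
c=servo_line([0.6255,-0.0345,0.129],q2,rate=0.01,contact_N=3);st(f"down {c}")
p=current_position()
move_gripper(0.062);st("open")
servo_line([0.6255,-0.0345,0.24],q2,rate=0.15);st("up")
d=capture("wrist");cv2.imwrite("pics/q_wrist.png",d["image"])
move_gripper(0.085)
# go above tester
a=np.array([-np.sin(.349)*np.cos(np.radians(10)),-np.sin(.349)*np.sin(np.radians(10)),np.cos(.349)])
rim=np.array([.4332,.3249,.085]); y=np.array([-np.sin(np.radians(10)),np.cos(np.radians(10)),0])
qt=frame(y,-a);qt2=frame(-y,-a)
g=lambda s:rim+a*((s-45)/1000)   # point at tester z=s mm
for Q in(qt,qt2):
  for s in(66,140,180): print(s,inverse_kinematics(g(s),Q))
```

```text
near 11.16 [ 0.6254 -0.0345  0.1357] [-0.19  0.09 -1.33] 0.0439
down True 11.65 [ 0.6257 -0.0345  0.132 ] [-0.88 -0.54  4.97] 0.0437
open 12.16 [ 0.6247 -0.0344  0.1309] [0.05 0.73 0.04] 0.0619
up 13.03 [ 0.6248 -0.0344  0.2391] [ 0.32 -0.99 -0.01] 0.062
66 [ 0.62744308  0.31344313  2.03748629 -0.31989807  0.49591231 -0.85835878]
140 [ 0.65540316  0.16679767  2.0008112  -0.25496146  0.67789277 -0.91468165]
180 [ 0.67181466  0.09470526  1.97090543 -0.23402266  0.78025495 -0.93129722]
66 [ 0.62744308  0.31344313  2.03748629 -0.31989807  0.49591231  2.28323388]
140 [ 0.65540316  0.16679767  2.0008112  -0.25496146  0.67789277  2.226911  ]
180 [ 0.67181466  0.09470526  1.97090543 -0.23402266  0.78025495  2.21029543]
```

```bash
sleep 1
```

```text
(no output)
```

View pics/q_wrist.png

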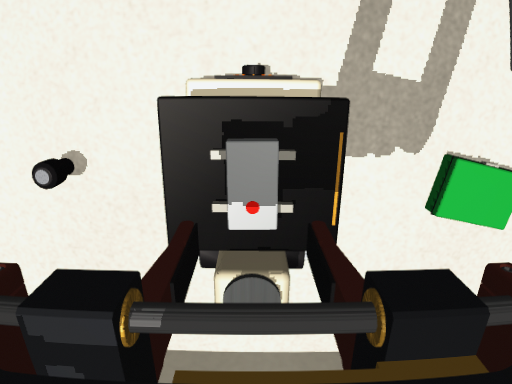

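The block lies across the rails at columns 227-278, with its spot at (252,208) between the rails. Next I'll move to the tester, measuring the block and spot from the top camera on the way.

```bash
cat >> h.py <<'E'
t10=np.radians(10);t20=np.radians(20)
A=np.array([-np.sin(t20)*np.cos(t10),-np.sin(t20)*np.sin(t10),np.cos(t20)])
RIM=np.array([.4332,.3249,.085]); Y=np.array([-np.sin(t10),np.cos(t10),0])
QT=frame(Y,-A)
g=lambda s:RIM+A*((s-45)/1000)
E
python3 - <<'E'
from h import *
move_ptp(g(160),QT);st()
print(np.round(current_joint_pos(),3))
for n in["top","wrist","scene"]:
    d=capture(n);cv2.imwrite(f"pics/r_{n}.png",d["image"])
    np.savez(f"r_{n}.npz",**d)
    print(n,"pred grip axis pts",proj(d,[g(51),g(85),g(117)]).round(1).tolist())
d=dict(np.load("r_top.npz"));im=d["image"].astype(int)
for n,z in(("top",.144),("scene",.144)):
    d=dict(np.load(f"r_{n}.npz"));im=d["image"].astype(int)
    m=(im[...,2]>im[...,1]*2)&(im[...,2]>im[...,0]*2)&(im[...,2]>90)
    nn,l,s,c=cv2.connectedComponentsWithStats(m.astype(np.uint8))
    for i in range(1,nn):
        if s[i,4]>8: print(n,s[i],c[i],onplane(d,c[i],z))
    cc=proj(d,[[.6255,-.0345,.13]])[0].astype(int)
    x,y=cc;cv2.imwrite(f"pics/rz_{n}.png",cv2.resize(d["image"][y-45:y+45,x-60:x+60],None,fx=6,fy=6,interpolation=cv2.INTER_CUBIC));print(x-60,y-45)
E
```

```text
15.22 [0.3956 0.3182 0.1935] [-0.05 -0.3   1.38] 0.0851
[ 0.662  0.13   1.985 -0.244  0.729 -0.924]
top pred grip axis pts [[121.7, 233.4], [118.0, 237.5], [114.3, 241.7]]
wrist pred grip axis pts [[252.4, 180.2], [252.4, 192.4], [252.4, 207.3]]
scene pred grip axis pts [[327.4, 143.6], [325.7, 132.0], [324.1, 121.0]]
top [273 140   4   4  11] [274.81818182 141.81818182] [[ 0.64329491 -0.03411989  0.144     ]]
214 105
scene [254 202   5   3  14] [255.85714286 203.07142857] [[ 0.64191075 -0.0327634   0.144     ]]
191 159
```

```bash
sleep 1
```

```text
(no output)
```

View pics/r_wrist.png

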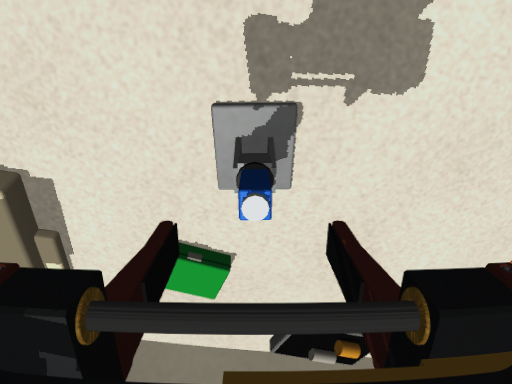

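View pics/rz_top.png

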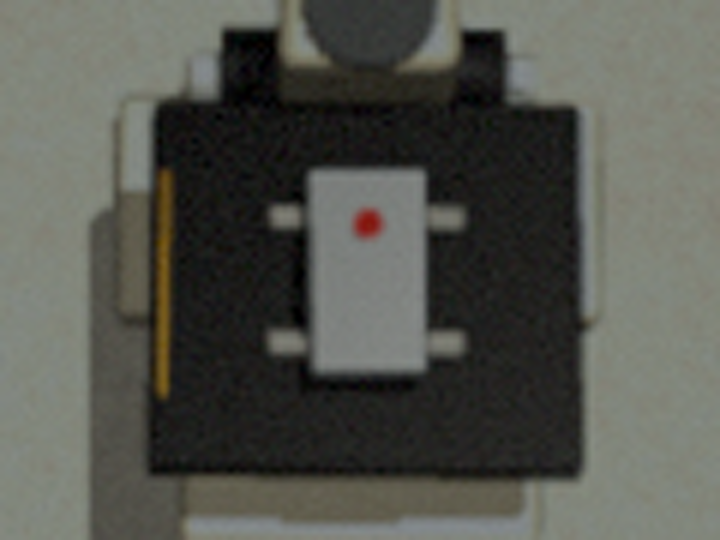

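View pics/r_scene.png

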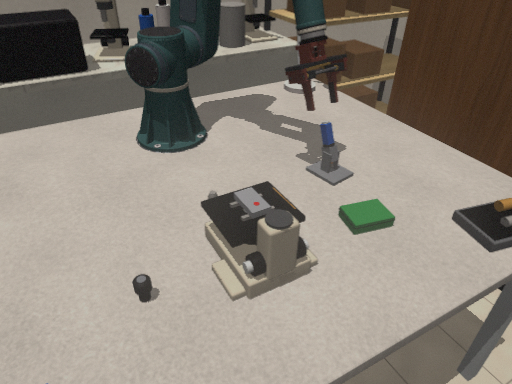

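The block is centred on the rails in the top view (columns 307-427, rails 268-466, red spot at (367,224)). The wrist view shows the cap at (255.5,208), about 3 px right of my prediction of (252.4,207), so I'll check that offset.

Run:
```python
from h import *
d=dict(np.load("r_wrist.npz"))
print(onplane(d,[[255.5,208]],g(117)[2]),g(117))
m=d["image"].astype(int);W=cloud(d)
B,G,R=[m[...,i] for i in range(3)]
k=(B>90)&(R<60)&(B>1.5*G); k[230:]=0
v,u=np.where(k);print(u.min(),u.max(),v.min(),v.max(),u.mean())
print("base edges",onplane(d,[[220,188],[291,188],[212,104],[298,102]],.012))
st0=np.array([.448,.3275,.012]);X=np.array([np.cos(t10),np.sin(t10),0])
print("pred base corners",proj(d,[st0+sx*.055*X+sy*.045*Y for sx in(-1,1) for sy in(1,-1)]))
w=W[200:216,248:263].reshape(-1,3);print("cap depth",np.nanmedian(w,0))
print("wrist frame d tool", Rn.from_quat(QT).as_matrix().T@(onplane(d,[[255.5,208]],g(117)[2])[0]-g(117)))
```

```text
[[0.40923781 0.32285923 0.15265787]] [0.40894867 0.32062384 0.15265787]
238 271 190 219 254.37299035369776
base edges [[0.50708358 0.29768148 0.012     ]
 [0.49200401 0.3833459  0.012     ]
 [0.40021974 0.27721477 0.012     ]
 [0.38284017 0.36322434 0.012     ]]
pred base corners [[296.3064361  104.72450238]
 [208.37818377 104.7454733 ]
 [288.96860738 189.26328866]
 [215.73635015 189.27886152]]
cap depth [0.40911135 0.32247841 0.15226795]
wrist frame d tool [0.00215123 0.00063234 0.00023015]
```

Run:
```python
from h import *
off=Y*.0013
c=servo_line(g(66)+off,QT,rate=0.1,contact_N=12);st(f"down {c}")
move_gripper(0.012);st("grip")
servo_line(g(66+85)+off,QT,rate=0.1);st("out")
# upright
q=down(95)
p=g(151)+off+[0.02,0,.12]
move_ptp(p,q);st("upright")
sq=[0.61,-0.0340,.36]
move_ptp([0.643,-0.034,.30],down(90.7));st("over")
for n in["wrist","scene","top"]:
    d=capture(n);cv2.imwrite(f"pics/u_{n}.png",d["image"]);np.savez(f"u_{n}.npz",**d)
    if n!="wrist":
        x,y=proj(d,[[.643,-.034,.2]])[0].astype(int);cv2.imwrite(f"pics/uz_{n}.png",cv2.resize(d["image"][y-50:y+50,x-60:x+60],None,fx=6,fy=6,interpolation=cv2.INTER_CUBIC));print(n,x-60,y-50)
```

```text
down False 16.47 [0.426  0.3251 0.1051] [-0.36 -0.19 -0.29] 0.085
grip 17.43 [0.4259 0.3249 0.1047] [-0.18 -0.64 -1.54] 0.0236
out 18.43 [0.3971 0.3197 0.1841] [ 0.1   0.43 -1.87] 0.0237
upright 19.13 [0.4169 0.3192 0.3029] [-1.06 -0.44 -1.7 ] 0.0241
over 20.68 [ 0.6426 -0.0326  0.3   ] [ 0.38  0.08 -1.38] 0.0238
scene 196 130
top 215 85
```

```bash
sleep 1
```

```text
(no output)
```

View pics/uz_scene.png

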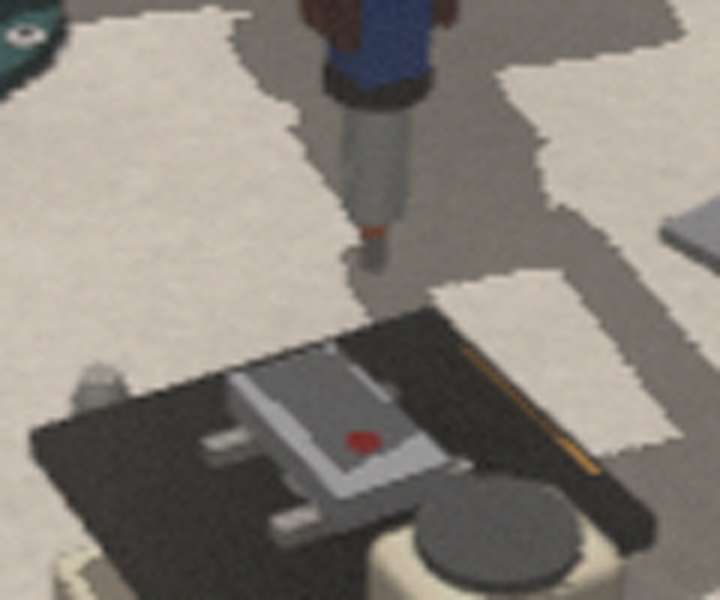

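View pics/u_wrist.png

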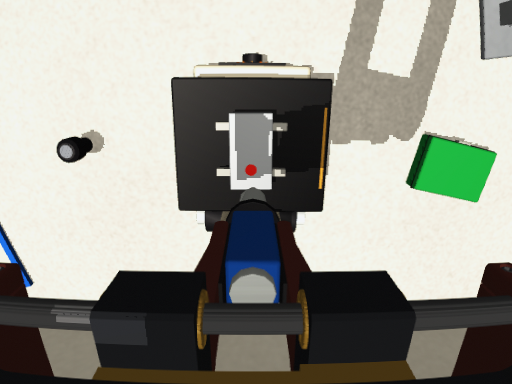

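View pics/u_top.png

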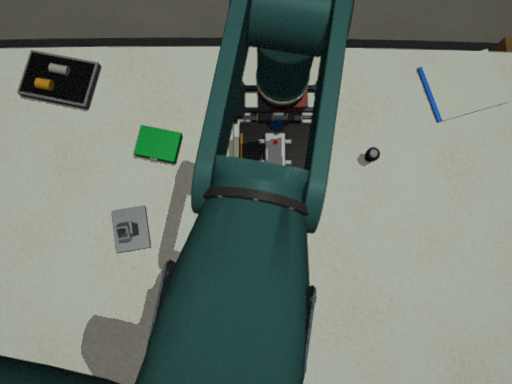

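The scene crop shows the tester upright with its tip at (373,270), i.e. (258.1,174.9) in the full picture, above the spot at (364,441). The top view shows the stand empty at (132,230). I'll check the tilt and tip offset numerically.

Run:
```python
from h import *
d=dict(np.load("u_scene.npz"))
p=np.array([.6426,-.0326,.300])
ax=lambda s:p-[0,0,(66-s)/1000]
for n,s in(("tip",-22),("barrel end",0),("collar bot",45),("collar top",51)):
    print(n,((proj(d,[ax(s)])[0]-[196,130]+.5)*6-.5).round(1))
im=d["image"];W=cloud(d)
# depth points on the barrel
x0,y0=proj(d,[ax(40)])[0];x1,y1=proj(d,[ax(5)])[0]
sel=(np.abs(W[...,0]-p[0])<.03)&(np.abs(W[...,1]-p[1])<.03)&(W[...,2]>.2)&(W[...,2]<.40)
for z in np.arange(.2,.31,.01):
    k=sel&(abs(W[...,2]-z)<.005)
    if k.sum()>3: print(round(z,3),k.sum(),W[k].mean(0).round(4),W[k].min(0).round(4)[:2],W[k].max(0).round(4)[:2])
```

```text
tip [367.2 272. ]
barrel end [368.7 213.2]
collar bot [371.8  86.4]
collar top [372.2  68.8]
0.22 21 [ 0.6449 -0.0313  0.2195] [ 0.6396 -0.0343] [ 0.647  -0.0275]
0.23 13 [ 0.6462 -0.0331  0.2294] [ 0.642  -0.0395] [ 0.6493 -0.0285]
0.24 48 [ 0.6487 -0.0342  0.2396] [ 0.636  -0.0404] [ 0.6537 -0.024 ]
0.25 48 [ 0.6494 -0.034   0.2497] [ 0.6388 -0.0407] [ 0.653  -0.0247]
0.26 48 [ 0.6498 -0.0343  0.2603] [ 0.6431 -0.0409] [ 0.6543 -0.0252]
0.27 48 [ 0.6496 -0.0337  0.27  ] [ 0.6435 -0.0409] [ 0.6533 -0.021 ]
0.28 76 [ 0.6521 -0.0363  0.2827] [ 0.6306 -0.0474] [ 0.6612 -0.016 ]
0.29 83 [ 0.6515 -0.0343  0.2898] [ 0.6346 -0.0456] [ 0.6588 -0.0192]
0.3 95 [ 0.6526 -0.0332  0.3009] [ 0.631  -0.0518] [ 0.6566 -0.0089]
```

```bash
sleep 0
python3 - <<'E'
from h import *
c=servo_line([0.643,-0.034,.240],down(90.7),rate=0.06,contact_N=2);st(f"{c}")
sleep(.3);st()
for n in["wrist","scene"]:
    d=capture(n);np.savez(f"v_{n}.npz",**d)
    x,y=proj(d,[[.643,-.034,.15]])[0].astype(int);y=min(y,343);cv2.imwrite(f"pics/vz_{n}.png",cv2.resize(d["image"][y-40:y+40,x-40:x+40],None,fx=7,fy=7,interpolation=cv2.INTER_CUBIC));print(n,x-40,y-40)
    print("tip pred, spot pred",((proj(d,[[.643,-.034,.152],[.643,-.034,.144]])-[x-40,y-40]+.5)*7).round(0).tolist())
E
```

```text
False 21.98 [ 0.6434 -0.0341  0.2405] [ 0.16  0.72 -0.97] 0.0239
 22.28 [ 0.6431 -0.034   0.2403] [ 0.08  0.72 -0.82] 0.0235
wrist 211 147
tip pred, spot pred [[290.0, 293.0], [290.0, 273.0]]
scene 215 161
tip pred, spot pred [[288.0, 279.0], [288.0, 301.0]]
```

```bash
sleep 1
```

```text
(no output)
```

View pics/vz_scene.png

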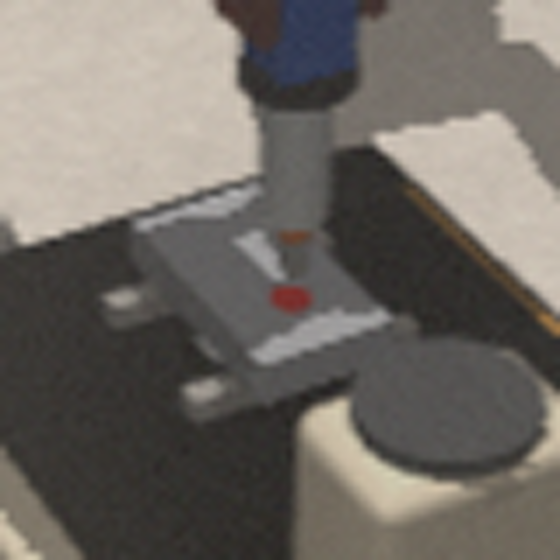

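View pics/vz_wrist.png

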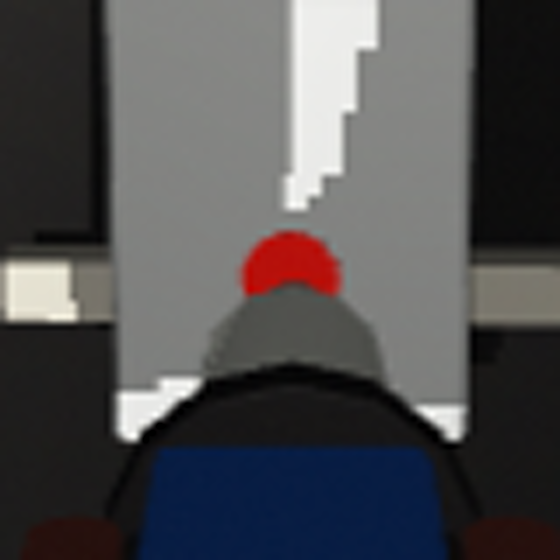

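Run:
```python
from h import *
d=dict(np.load("v_wrist.npz"));f=lambda P:((proj(d,[P])[0]-[211,147]+.5)*7).round(0)
for z in(.170,.174,.178):
  for dx in(-.002,0,.002,.004): print("barrel front edge",z,dx,f([.643-.010+dx,-.034,z]))
print("spot front/back/centre",f([.637,-.034,.144]),f([.643,-.034,.144]))
print("collar front",[f([.643-.017+dx,-.034,.219]) for dx in(-.002,0,.002)])
d=dict(np.load("v_scene.npz"));f=lambda P:((proj(d,[P])[0]-[215,161]+.5)*7).round(0)
for z in(.152,.174,.219,.225,.235): print(z,f([.643,-.034,z]))
```

```text
barrel front edge 0.17 -0.002 [291. 240.]
barrel front edge 0.17 0 [291. 257.]
barrel front edge 0.17 0.002 [290. 275.]
barrel front edge 0.17 0.004 [290. 292.]
barrel front edge 0.174 -0.002 [291. 250.]
barrel front edge 0.174 0 [291. 268.]
barrel front edge 0.174 0.002 [290. 286.]
barrel front edge 0.174 0.004 [290. 303.]
barrel front edge 0.178 -0.002 [291. 261.]
barrel front edge 0.178 0 [291. 279.]
barrel front edge 0.178 0.002 [290. 297.]
barrel front edge 0.178 0.004 [290. 315.]
spot front/back/centre [290. 226.] [290. 273.]
collar front [array([291., 323.]), array([291., 345.]), array([291., 366.])]
0.152 [288. 279.]
0.174 [290. 216.]
0.219 [293.  81.]
0.225 [293.  63.]
0.235 [294.  31.]
```

The views show no noticeable tilt, and the tip about 1.3 mm beyond the spot in x. I'll correct that and press slowly, checking the force.

Run:
```python
from h import *
q=down(90.7);x,y=.6417,-.0342
def F(n=10):
    r=[]
    for _ in range(n): r.append(current_force()[2]); sleep(.03)
    return np.mean(r)
servo_line([x,y,.240],q,rate=.03)
z=.240;b=F();print("base",b)
while z>.222:
    z-=.001
    servo_line([x,y,z],q,rate=.02)
    f=F(6)-b
    print(round(z,4),round(f,2),np.round(current_position()[2],4),round(float(current_clock()),2))
    if f>2.9: break
sleep(.3);print(F(20)-b);st()
d=capture("scene");np.savez("w_scene.npz",**d)
X,Yp=proj(d,[[.643,-.034,.15]])[0].astype(int);cv2.imwrite("pics/wz.png",cv2.resize(d["image"][Yp-40:Yp+40,X-40:X+40],None,fx=7,fy=7,interpolation=cv2.INTER_CUBIC))
d=capture("wrist");cv2.imwrite("pics/ww.png",d["image"])
```

```text
base -1.057668127019309
0.239 -0.75 0.239 23.42
0.238 0.09 0.238 23.87
0.237 -0.29 0.237 24.32
0.236 -0.39 0.236 24.77
0.235 -0.51 0.235 25.22
0.234 -0.24 0.234 25.67
0.233 -0.58 0.233 26.12
0.232 -0.44 0.232 26.57
0.231 0.88 0.2312 27.02
0.23 1.42 0.2301 27.47
0.229 2.09 0.229 27.92
0.228 2.42 0.2281 28.37
0.227 3.36 0.2271 28.82
3.113881426105528
 29.78 [ 0.6417 -0.0342  0.227 ] [0.16 0.38 1.21] 0.024
```

```bash
sleep 1
```

```text
(no output)
```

View pics/wz.png

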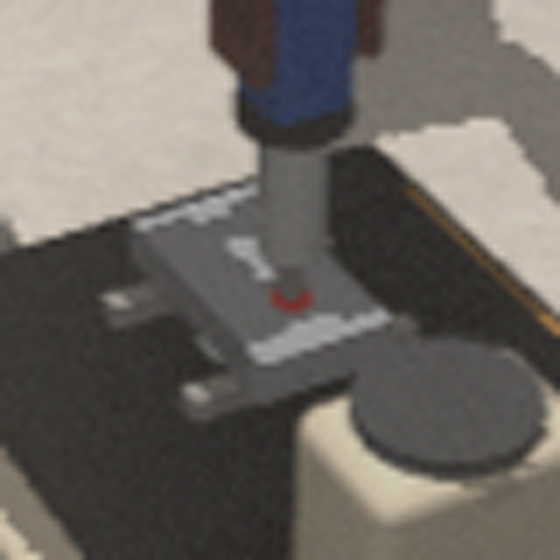

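View pics/ww.png

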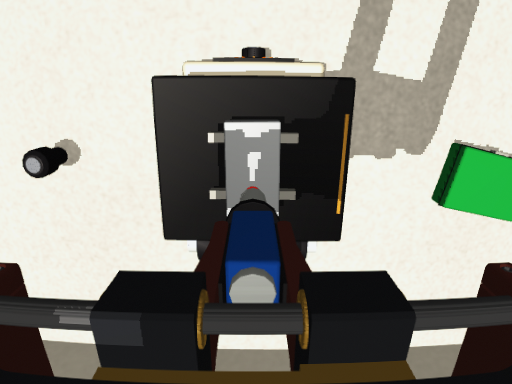

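The tip sits inside the red spot: a red ring shows around it at (290,298) in the scene crop. Using the baseline averaged over the free samples, the force is about 3.5 N. Travel since contact is about 4.5-5 mm, so the plunger is about half way in. I'm handing in.

Run:
```python
from h import *
st();print(np.abs(current_qvel()).max())
close_job()
```

```text
29.88 [ 0.6417 -0.0342  0.227 ] [-0.19  0.16  3.17] 0.0242
0.00087988687790853
the job is handed in; nothing more can be done
```

The job is handed in at 29.9 s of the 58 s allowed. The block lies across the rails, and the gripper is holding the tester upright with its tip on the red spot. `close_job()` reports no verdict.

- **Block:** It was released front to back, centred on the light opening to within about 1–2 mm in the top and wrist pictures. The red spot is toward the back.
- **Tester:** It was drawn out along its leaning axis and turned upright. I saw no noticeable tilt in the scene and wrist pictures. The final scene picture shows the tip inside the spot.
- **Press:** The force is about 3.5 N from averaged readings, and travel since contact is about 4.5–5 mm, so the plunger is about half way in. The last single reading came out nearer 4.6 N above the free reading; single readings scatter by about 1 N. The arm was still.
- **Disagreements between measurements:** The wrist and top cameras differed by about 2–3 mm on where the tester stood, and I split the difference. The tip also showed about 1.3 mm past the spot before pressing, which I corrected.
- **Bystanders:** None was touched that I know of. The eyepiece and slide box look undisturbed in the later pictures. I did not re-check the objective's position.

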